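Push the feed roller up into its seat

TASK

With the fingertips, push the orange roller up its sloped channel, past the yellow line and down into the shallow seat in front of the red end stop, so that it stays there by itself when you take your hand away. Push it steadily and gently, without flicking it or letting it run back down, and do not lift it out of the channel or shove hard against the stop. Leave the grey roller in the other channel, and everything else on the bench, where it is.

Things in the scene. Friction and masses are not known exactly. Their poses are not given: they have to be found in the camera images.
- deck: Two parallel sloped aluminium channels on a green trestle. Origin: on the plane of the channel floors, midway between the channels and midway along their 300 mm length. y points uphill along the channels, z square to the floors (z = 0, rising 0.105 rad towards +y), x level across. Channel centre lines x = -55 and +55 mm; each 68 mm wide inside; side walls 4 mm thick, 16 mm high.
- low_end (a point): The bottom of the channels, at y = -145 mm of the channels' frame, midway between them, at floor level: uphill face of a dark bar across each channel, 5 mm thick and 12 mm high, which keeps the rollers in.
- ledge_mid (a point): Midway between the channels, on the plane of the floors, in line with the ledges at y = 93.5 mm of the channels' frame, each marked by a yellow line across the floor. Past the ledge the floor is black and 4 mm lower (z = -4 mm): the seat. At y = 140 mm it ends at the red end stop, whose top is at z = 40 mm. The ledge keeps a seated roller from rolling back; let go before, it rolls down freely.
- orange_roller: Orange roller with steel end discs: smooth, slippery cylinder, 56 mm diameter, 60 mm long, 0.25 to 0.5 kg. Origin at its centre; its x axis is the roller's axis, lying across the channel. It starts in either channel, at the bottom against the dark bar (centre at y = -122, z = 28 mm in the channels' frame), its top well above the walls. A push of 1 to 5 N up the slope takes it up.
- grey_roller: Grey roller of the same size, shape and start, in the other channel; to be left alone. Origin at its centre.
- seat_left (a point): Where the centre of a seated roller lies (y = 108 to 112, here 110, z = 24 mm of the channels' frame), between ledge and red stop, in the channel at x = -55 mm.
- seat_right (a point): The same in the channel at x = +55 mm.
- hammer: Bystander: a hammer lying flat. Origin at the centre of its underside.
- wrench: Bystander: a steel wrench lying flat. Origin at the centre of its underside.
- oil_bottle: Bystander: green oil bottle with red cap, 52 mm wide, 130 mm high, standing. Origin at the centre of its underside.
- collar: Bystander: brass collar, 52 mm wide, 22 mm high, lying flat. Origin at the centre of its underside.
- rivet_jar: Bystander: amber jar with steel lid, 60 mm wide, 75 mm high. Origin at the centre of its underside.
- heel_puck: Bystander: round wooden heel blank, 68 mm wide, 30 mm high. Origin at the centre of its underside.
Things that resemble listed ones, but are neither listed nor needed, are in the scene too. Several things have the shape of the orange_roller; the one meant has the colours described above.

How it is judged:
On the way:
1. the orange roller is past the middle of its channel while a finger pushes it (y of orange_roller in the frame of deck between 0 and 0.09 m and contact force between the fingers and orange_roller above 0.1 N).
At the end, for the whole second after the job is handed in: The orange roller lies at rest down in the seat: axis at y 103 to 118 mm and z 20 to 26.5 mm in the frame of the channels, square to them within 0.15 rad. The grey roller is within 12 mm, the other loose things within 30 mm of where they were (y of orange_roller in the frame of deck between 0.103 and 0.118 m and z of orange_roller in the frame of deck between 0.02 and 0.0265 m and linear speed of orange_roller below 0.02 m/s and angular speed of orange_roller below 0.5 rad/s and angle between the x axis of orange_roller and the x axis of deck, either way round below 0.15 rad and distance of grey_roller from where it was at the start of the episode below 0.012 m and distance of each of hammer, wrench, oil_bottle, collar, rivet_jar, heel_puck from where it was at the start of the episode below 0.03 m); the robot touches nothing.
It fails at once if the orange roller is lifted: its centre more than 42 mm above the channel floor (28 mm when it rests) (z of orange_roller in the frame of deck above 0.042 m).
It fails at once if the orange roller is flicked or let run back: faster than 0.4 m/s (linear speed of orange_roller above 0.4 m/s).
It fails at once if the orange roller is shoved or squeezed with more than 40 N (contact force between the fingers and orange_roller above 40 N).
It fails at once if the grey roller is moved by more than 12 mm (distance of grey_roller from where it was at the start of the episode above 0.012 m).
It fails at once if another thing on the bench is moved by more than 30 mm (distance of any of hammer, wrench, oil_bottle, collar, rivet_jar, heel_puck from where it was at the start of the episode above 0.03 m).
It also fails if it takes over 38 s, if anything falls off the work surface, if the arm or the gripper's body presses on something with over 40 N, if the wrist force passes 120 N, or if a joint passes its speed limit or range.

ROBOT

A 6-joint arm with a two-finger parallel gripper is mounted at the origin on the work surface. World frame = base frame: x ahead of the robot, y to its left, z up, the work surface at z = 0. Lengths are in m, angles in rad, forces in N, time in s.
With the tool pointing down it reaches from about 0.225 to 0.875 m from the base axis. Payload 3.4 kg.
Tool frame: the origin (TCP) lies between the finger pads; the fingertips stand 17 mm ahead of it and the grasp point (between the pads) lies 2 mm behind it; y points along the fingers, z is the direction in which the jaws open and shut, and the axes are right-handed (so a half turn about y gives the same grasp; the last joint's range is limited). The gripper opens to 85 mm and grips with 20 to 120 N. Pads are 22 mm wide; open, the fingers measure 114 mm over their backs; the gripper's body (76 mm by 85 mm) begins 54 mm behind the grasp point. The pads swing forward as they close: fully open they stand 13 mm farther back than shut.
Start: joints at [1, 0.276, 1.505, -0, 1.361, -0.121], TCP at [0.25, 0.518, 0.216] pointing down, gripper open.
Joint ranges: [-2.89, 2.89], [-0.75, 2.08], [0.22, 2.7], [-1.18, 4.32], [0.11, 2.71], [-2.7, 2.7]. Speed limits (rad/s): [2.57, 2.57, 3.14, 3.14, 3.14, 3.14].

INTERFACE

Orientations are given as a unit quaternion [w, x, y, z].
In Python, from rig import manip, get_image, camera_model, sign_off, spot_in, silhouettes, spot_point gives the robot as it stands.
- The arm moves only by the tool jog_arm, never from a script. Its argument "targets" is a list of rows, each a list of 3 entries, a list of its own where there are three numbers: the finger opening in m, from 0 to 0.0854, then the shift along the world's x, y, z in m, then the turn about the world's z in rad. In form: [[claw, [x, y, z], spin], ...]. A call has 1 to 10 rows; each row shifts and turns the commanded pose from where the row before left it; what a row does not reach is not made up. A row lasts 1/8 s, in which the tool goes at most 62.5 mm and 10.7 degrees, less where a joint would pass 70% of its speed; a pose out of reach is approached as far as the arm can. A call with a gripper value outside its range is refused whole. The fingers move at their own pace and stop on an object; "force" is the grip in N (left out, the last holds). Time passes only in rows, so rows that do not move let the fingers close. It gives the time, the measured TCP pose, the force and the opening at its end, in the units of the state.
- manip.get_state(): the state, without advancing time (a new reading comes with each control period).
- get_image(name): name is "side" or "top"; returns (picture, depth): 420x560x3 uint8, red, green, blue; 420x560 float32, m along the optical axis (not along the pixel's ray), 0 where there is no reading.
- camera_model(name): a dict with "mtx" (3x3 intrinsics, pixels), "world_from_camera" (4x4, takes a point from camera to world coordinates). Camera axes: x right, y up, looking along -z (the intrinsics and any distortion apply to the point x, -y, -z); pixel columns grow to the right and rows downward; lengths in m; the calibration is good to about 2 mm. A picture is of the moment at which its call begins. camera_model takes no time and is no camera call.
- sign_off(): hands the job in, once; it reports no verdict.
Trained networks look in the newest picture that a camera, given by its name, has taken for a name from the list of things; names that differ only in an ending like _2 or _b are one class to them, and where a whole thing is asked for, a point or a joint stands for the part that bears it (a point fixed in the world has none). Each returns a list of dicts, best first, with "score" (0 to 1); they miss things now and then, are a little off and sometimes report something else, mostly with a low value. They report only what shows in the picture. A call takes as long as a camera call. They do not tell look-alikes from the thing itself.
- spot_in(name, camera): "position" ([column, row] in pixels, amid what is visible of it).
- silhouettes(name, camera): "mask" (420x560 bool, what is visible of it) and "position" ([column, row] in pixels, amid what is visible of it).
- spot_point(name, camera): "position" ([column, row] in pixels: a listed point, or the origin of a listed thing).
The state is a dict: "clock": time; "qpos": joint angles; "qd": joint speeds; "effort": joint torques, N m; "position": TCP position; "ee_rot": TCP orientation; "contact_force": force on the tool from outside, world axes, zero at the start; "moment": the same for the moment, N m; "width": finger opening in m.
Only numpy, scipy, OpenCV 4.12 (cv2) and the standard library are available. Lean on these libraries where they do the work, as an engineer would, in place of code of your own. Each camera call takes 0.05 s, during which the arm holds its last target.

## Working session

There is one attempt and no reset: what is moved stays moved. The work goes in short steps, Python scripts to look and compute and a tool call to move; the robot and the scene stay as the last step left them, time stands still between calls to the robot, and variables do not carry over. Pictures are saved under pics/ and viewed, and the job is handed in when it is done.

Besides the shell and the picture viewer there is one more tool, called after ">>>" as name(argument=value, ...) on one line, values as JSON. jog_arm: Moves the arm, as the interface text tells. Its arguments: {"type":"object","properties":{"targets":{"type":"array","items":{"type":"array"}},"force":{"type":"number"}},"required":["targets"]}

```bash
mkdir -p pics; ls
cat > h.py <<'E'
from rig import manip, get_image, camera_model, sign_off, spot_in, silhouettes, spot_point
import numpy as np, cv2
def snap(cam,fn):
    p,d=get_image(cam); cv2.imwrite('pics/'+fn,p[:,:,::-1]); np.save('/tmp/d_%s.npy'%cam,d); return p,d
def w(cam,u,v,z):
    m=camera_model(cam);K=np.array(m['mtx']);T=np.array(m['world_from_camera'])
    p=np.array([(u-K[0,2])/K[0,0],(v-K[1,2])/K[1,1],1.])*z
    return (T@np.array([p[0],-p[1],-p[2],1]))[:3]
def ray(cam,u,v):
    T=np.array(camera_model(cam)['world_from_camera']);o=T[:3,3];d=w(cam,u,v,1.)-o;return o,d
def proj(cam,P):
    m=camera_model(cam);K=np.array(m['mtx']);T=np.array(m['world_from_camera'])
    c=np.linalg.inv(T)@np.append(P,1);c=np.array([c[0],-c[1],-c[2]]);q=K@c;return q[:2]/q[2]
def tri(a,b):
    (o1,d1),(o2,d2)=ray('side',*a),ray('top',*b)
    A=np.stack([d1,-d2],1);s=np.linalg.lstsq(A,o2-o1,rcond=None)[0]
    p,q=o1+s[0]*d1,o2+s[1]*d2;return (p+q)/2,np.linalg.norm(p-q)
E
python3 - <<'E'
from h import *
for c in('side','top'):
    snap(c,c+'0.png'); m=camera_model(c);print(c,m)
    for n in('orange_roller','low_end','ledge_mid','deck','seat_left','seat_right','grey_roller'):
        print(n,[(np.round(r['position']),round(r['score'],2)) for r in spot_point(n,c)][:4])
s=manip.get_state();print(s)
E
```

```text
pics
side {'mtx': array([[469.24801959,   0.        , 278.20982669],
       [  0.        , 469.24801959, 199.51102622],
       [  0.        ,   0.        ,   1.        ]]), 'world_from_camera': array([[ 0.83418773,  0.41655186, -0.36140749, -0.0030981 ],
       [-0.55140345,  0.64096167, -0.53396851, -0.77373345],
       [ 0.00922277,  0.64471132,  0.76437049,  1.14657667],
       [ 0.        ,  0.        ,  0.        ,  1.        ]])}
orange_roller [(array([238., 257.]), 0.89), (array([381., 239.]), 0.6)]
low_end [(array([325., 238.]), 0.55)]
ledge_mid []
deck [(array([296., 205.]), 0.91), (array([338., 218.]), 0.25)]
seat_left [(array([259., 184.]), 0.84), (array([277., 185.]), 0.19)]
seat_right [(array([286., 170.]), 0.97), (array([381., 283.]), 0.64)]
grey_roller [(array([308., 241.]), 0.76)]
top {'mtx': array([[380.27778489,   0.        , 280.31219854],
       [  0.        , 380.27778489, 207.66178766],
       [  0.        ,   0.        ,   1.        ]]), 'world_from_camera': array([[ 0.02631365,  0.98823018, -0.15069406,  0.38013269],
       [-0.99964996,  0.02559857, -0.006683
[... 538 characters left out ...]
array([131., 185.]), 0.23)]
{'clock': 0.8, 'qpos': array([ 9.99996564e-01,  2.75862602e-01,  1.50493487e+00, -7.47942425e-06,
        1.36069791e+00, -1.21001179e-01]), 'qd': array([-5.20226380e-05, -1.60399123e-03,  1.90964956e-04,  9.41192366e-04,
        5.65826695e-04, -5.25036938e-04]), 'effort': array([-3.26653271e-04, -4.16601133e+01, -2.46086884e+01,  3.16839009e-05,
        1.50385272e-04, -1.41854400e-05]), 'position': array([0.25001623, 0.51781504, 0.21593544]), 'ee_rot': array([ 0.68933101, -0.68926805,  0.15767597, -0.15770416]), 'contact_force': array([-0.41898458, -0.46191586,  0.23868944]), 'moment': array([-0.00381005,  0.00529475,  0.06279605]), 'width': 0.0854996504680072}
```

View pics/side0.png

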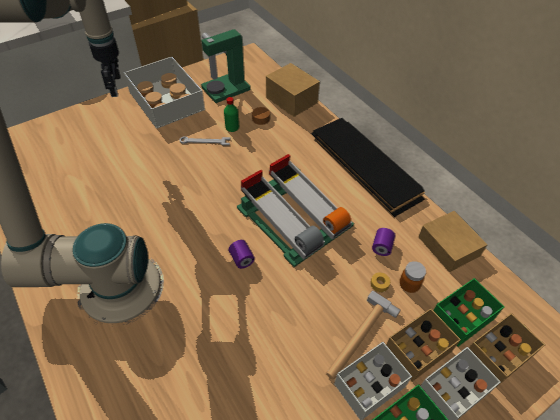

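View pics/top0.png

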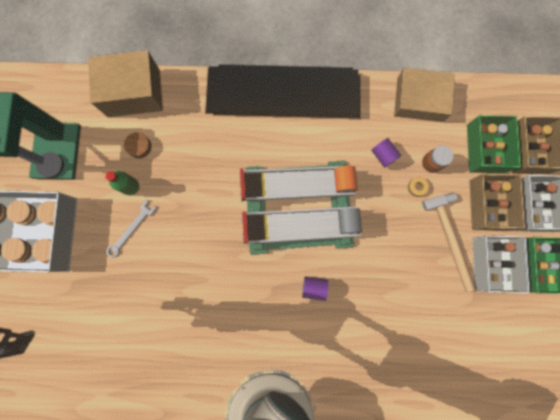

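Run:
```python
import cv2
a=cv2.imread('pics/side0.png')[130:290,200:440];cv2.imwrite('pics/c1.png',cv2.resize(a,None,fx=3.3,fy=3.3,interpolation=2))
a=cv2.imread('pics/top0.png')[120:300,210:400];cv2.imwrite('pics/c2.png',cv2.resize(a,None,fx=3.3,fy=3.3,interpolation=2))
```

```text
(no output)
```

View pics/c1.png

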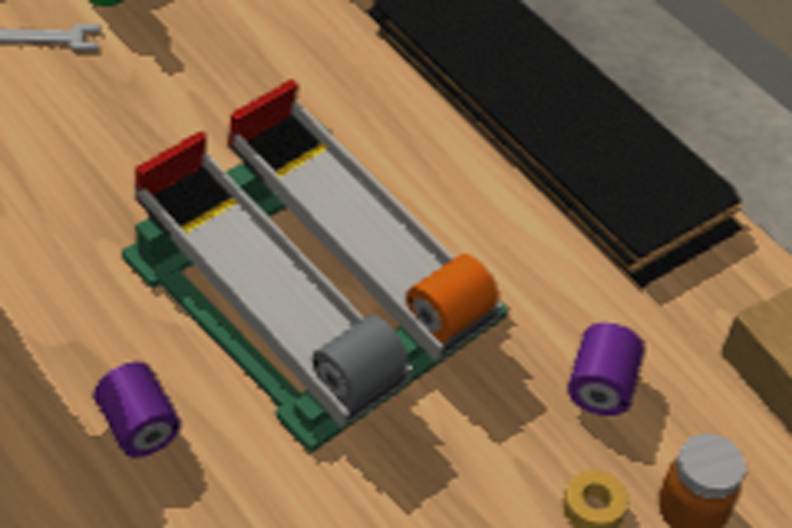

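View pics/c2.png

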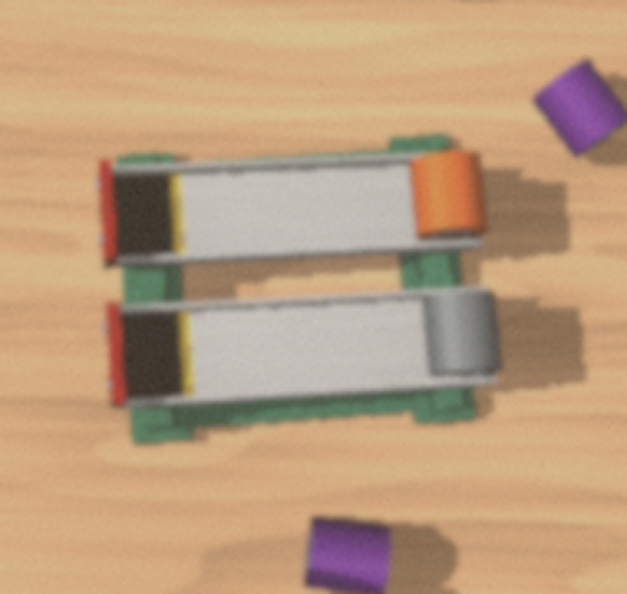

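Orange-like candidates: the cylinder in the far channel at top (346,179) / side (337,218), and two purple cylinders at top (386,152), (315,288). Only the first is orange with steel end discs, and the crop confirms that. It lies in the x=+55 (far) channel, and the grey one is in the near channel. Next I'll fit the deck pose.

```bash
cat > fit.py <<'E'
from h import *
from scipy.optimize import least_squares
def cloud(cam):
    p,d=get_image(cam);v,u=np.nonzero(d>0)
    m=camera_model(cam);K=np.array(m['mtx']);T=np.array(m['world_from_camera'])
    z=d[v,u];P=np.stack([(u-K[0,2])/K[0,0]*z,-(v-K[1,2])/K[1,1]*z,-z,np.ones_like(z)],1)@T.T
    return P[:,:3],cv2.cvtColor(p,cv2.COLOR_RGB2HSV)[v,u],u,v
if __name__=='__main__':
  for cam in('top','side'):
    P,h,u,v=cloud(cam)
    t=(u>235)&(u<365)&(v>155)&(v<255) if cam=='top' else (u>235)&(u<360)&(v>150)&(v<265)
    tab=(P[:,2]<.03)&(h[:,1]>60);print(cam,'table z',np.median(P[tab,2]))
    def rep(n,m):
        if m.sum()<5: print(n,m.sum());return
        q=P[m];print(n,m.sum(),np.median(q,0).round(4),q.min(0).round(3),q.max(0).round(3))
    H,S,V=h.T
    floor=t&(S<40)&(V>150)
    yel=t&(H>20)&(H<35)&(S>130)&(V>120)
    red=t&((H<5)|(H>174))&(S>150)
    orr=t&(H>6)&(H<15)&(S>180)&(V>120)
    far=P[:,0]>np.median(P[floor,0])
    for n,m in(('floor',floor),('yel',yel),('red',red)):
        rep(n+' far',m&far);rep(n+' near',m&~far)
    rep('orange',orr)
    q=P[floor];c=np.median(q,0);
    A=np.c_[q-c,np.ones(len(q))][:,[0,1,3]]
    r=least_squares(lambda a:A@a-(q-c)[:,2],np.zeros(3),loss='soft_l1',f_scale=.002)
    print('plane dzdx dzdy c',r.x,c)
    for n in('low_end','ledge_mid','deck','seat_left','seat_right','orange_roller'):
        for s in spot_point(n,cam)[:3]:
            a=np.array(s['position']);o,d=ray(cam,*a)
            # intersect plane z=c2+ax+by
            g=np.array([r.x[0],r.x[1]]);k=(c[2]+r.x[2]+g@(o[:2]-c[:2])-o[2])/(d[2]-g@d[:2])
            print(n,round(s['score'],2),a.round(1),(o+k*d).round(4))
E
python3 fit.py
```

```text
top table z 0.0002116565194667519
floor far 2060 [ 0.593  -0.0682  0.0508] [ 0.52  -0.202  0.008] [0.656 0.072 0.094]
floor near 2060 [ 0.4851 -0.0706  0.0514] [ 0.44  -0.213  0.035] [0.52  0.048 0.097]
yel far 35 [0.5895 0.0366 0.0596] [0.563 0.033 0.055] [0.616 0.042 0.063]
yel near 34 [0.4743 0.0269 0.0596] [0.449 0.024 0.054] [0.505 0.031 0.065]
red far 76 [0.578  0.0845 0.1051] [0.546 0.08  0.101] [0.614 0.09  0.109]
red near 83 [0.471  0.0736 0.1051] [0.437 0.068 0.102] [0.506 0.08  0.112]
orange 0
plane dzdx dzdy c [-0.01215778  0.09868192 -0.00104322] [ 0.51983112 -0.06868233  0.05104357]
low_end 0.95 [354.1 196.8] [ 0.5659 -0.2055  0.0359]
ledge_mid 0.94 [263.1 203.4] [0.538  0.0341 0.0599]
deck 0.74 [301.4 202. ] [ 0.5459 -0.0653  0.05  ]
seat_right 0.76 [256.2 183.3] [0.5903 0.0538 0.0612]
seat_right 0.47 [265.2 203.3] [0.5385 0.0287 0.0594]
seat_right 0.25 [258.  230.1] [0.4683 0.0447 0.0618]
orange_roller 0.94 [346.2 176.9] [ 0.6191 -0.1843  0.0374]
orange_roller 0.72 [385.5 151. ] [ 0.6972 -0.2936  0.0257]
side table z 0.00024859140042543526
floor far 921 [ 0.5977 -0.05
[... 404 characters left out ...]
4 0.065 0.057] [0.511 0.084 0.111]
orange 254 [ 0.6072 -0.1821  0.0913] [ 0.575 -0.203  0.071] [ 0.639 -0.149  0.1  ]
plane dzdx dzdy c [-0.00983755  0.10563699 -0.0003761 ] [ 0.51784325 -0.05862436  0.05216723]
low_end 0.63 [335.3 221.1] [ 0.6163 -0.1632  0.0398]
low_end 0.59 [323.9 241.1] [ 0.5457 -0.2009  0.0365]
ledge_mid 0.57 [277.1 183.9] [0.5419 0.0389 0.0619]
deck 0.85 [297.7 207.2] [ 0.5476 -0.0656  0.0508]
seat_left 0.66 [262.2 182.9] [0.5038 0.0652 0.065 ]
seat_right 0.66 [286.3 172.1] [0.5931 0.0635 0.064 ]
orange_roller 0.95 [336.5 220.6] [ 0.6205 -0.1636  0.0397]
orange_roller 0.8 [242.3 257.5] [ 0.3174 -0.1266  0.0466]
orange_roller 0.62 [382.5 238.7] [ 0.6997 -0.2825  0.0264]
```

```bash
cat > fit2.py <<'E'
from fit import *
def fitr(yaw=0.095,show=True):
    Q=[];out=[]
    for cam in('top','side'):
        P,h,u,v=cloud(cam);H,S,V=h.T
        m=(H>=5)&(H<=17)&(S>165)&(V>90)&(P[:,2]>.055)&(P[:,2]<.125)&(P[:,0]>.54)&(P[:,0]<.68)&(P[:,1]>-.25)&(P[:,1]<.1)
        q=P[m];out.append((cam,m.sum(),np.median(q,0).round(4),np.percentile(q,[2,98],0).round(3).tolist()));Q.append(q)
    Q=np.vstack(Q);e=np.array([np.cos(yaw),np.sin(yaw),0]);n=np.array([-e[1],e[0],0])
    s=Q@n;z=Q[:,2];
    r=least_squares(lambda a:np.hypot(s-a[0],z-a[1])-.028,[np.median(s),np.median(z)-.02],loss='soft_l1',f_scale=.002)
    x=(Q@e);c=(np.percentile(x,1)+np.percentile(x,99))/2
    C=e*c+n*r.x[0]+[0,0,r.x[1]]
    if show:
        for o in out:print(*o)
        print('roller centre',C.round(4),'len',np.ptp(np.percentile(x,[1,99])),'resid',np.median(abs(r.fun)))
    return C
if __name__=='__main__':
    C=fitr()
    # deck axis from floor/wall: lateral edges of walls by y slices
    for cam in('top','side'):
        P,h,u,v=cloud(cam)
        O=np.array([.5465,-.061,.0515])
        for yaw in(.08,.095,.11):
            ex=np.array([np.cos(yaw),np.sin(yaw),0]);ey=np.array([-np.sin(yaw)*np.cos(.105),np.cos(yaw)*np.cos(.105),np.sin(.105)]);ez=np.cross(ex,ey)
            L=(P-O)@np.stack([ex,ey,ez],1)
            res=[]
            for y0 in(-.08,-.04,0,.04,.08):
                m=(abs(L[:,1]-y0)<.012)&(L[:,2]>-.006)&(L[:,2]<.02)&(abs(L[:,0])<.12)
                res.append((round((np.percentile(L[m,0],1)+np.percentile(L[m,0],99))*500,1)))
            f=(abs(abs(L[:,0])-.055)<.022)&(L[:,1]>-.075)&(L[:,1]<.08)&(abs(L[:,2])<.01)
            red=(abs(abs(L[:,0])-.055)<.025)&(L[:,2]>.01)&(L[:,2]<.037)&(L[:,1]>.1)&(L[:,1]<.18)
            print(cam,yaw,'mid x mm per y',res,'floor z',np.median(L[f,2]).round(4),'stop y',np.percentile(L[red,1],[10,50,90]).round(4),red.sum())
E
python3 fit2.py
```

```text
top 221 [ 0.6056 -0.1771  0.0915] [[0.58, -0.193, 0.075], [0.631, -0.152, 0.095]]
side 363 [ 0.604  -0.1859  0.0892] [[0.575, -0.205, 0.069], [0.636, -0.15, 0.097]]
roller centre [ 0.6063 -0.1772  0.0654] len 0.06021559635670348 resid 0.0012701969843776448
top 0.08 mid x mm per y [np.float64(-4.9), np.float64(-4.6), np.float64(-5.7), np.float64(-6.7), np.float64(-7.0)] floor z -0.0017 stop y [0.1433 0.1489 0.1532] 49
top 0.095 mid x mm per y [np.float64(-6.1), np.float64(-5.3), np.float64(-5.8), np.float64(-6.2), np.float64(-5.7)] floor z -0.0017 stop y [0.1429 0.1485 0.1529] 48
top 0.11 mid x mm per y [np.float64(-7.3), np.float64(-5.8), np.float64(-5.8), np.float64(-5.7), np.float64(-4.5)] floor z -0.0017 stop y [0.1432 0.1489 0.1532] 50
side 0.08 mid x mm per y [np.float64(-3.9), np.float64(-4.2), np.float64(-4.9), np.float64(-5.9), np.float64(-6.4)] floor z -0.0008 stop y [0.141  0.1435 0.146 ] 142
side 0.095 mid x mm per y [np.float64(-5.0), np.float64(-4.7), np.float64(-4.9), np.float64(-5.1), np.float64(-5.1)] floor z -0.0008 stop y [0.1413 0.1433 0.1456] 135
side 0.11 mid x mm per y [np.float64(-6.2), np.float64(-5.2), np.float64(-4.8), np.float64(-4.6), np.float64(-3.9)] floor z -0.0008 stop y [0.1411 0.1435 0.1466] 139
```

Run:
```python
from h import *
from scipy.spatial.transform import Rotation as R
s=manip.get_state();q=s['ee_rot'];r=R.from_quat(np.r_[q[1:],q[0]]).as_matrix();print(r.round(3),s['clock'])
print('jaw yaw',np.arctan2(r[1,2],r[0,2]))
O=np.array([.541,-.059,.0505]);y=.095
h=np.array([-np.sin(y),np.cos(y),0]);ex=np.array([np.cos(y),np.sin(y),0]);ey=h*np.cos(.105)+[0,0,np.sin(.105)];ez=np.cross(ex,ey)
for Y,Z in((-.122,.028),(0,.028),(.09,.028),(.11,.024)):
    C=O+.055*ex+Y*ey+Z*ez;print(Y,C.round(4),'tcp',(C-.040*h+[0,0,.011]).round(4))
```

```text
[[ 0.901  0.     0.435]
 [-0.435  0.     0.901]
 [ 0.    -1.     0.   ]] 1.7
jaw yaw 1.1209835570235998
-0.122 [ 0.6075 -0.1775  0.0656] tcp [ 0.6113 -0.2173  0.0766]
0 [ 0.596  -0.0567  0.0783] tcp [ 0.5998 -0.0965  0.0893]
0.09 [0.5875 0.0324 0.0878] tcp [ 0.5913 -0.0074  0.0988]
0.11 [0.5856 0.0526 0.0859] tcp [0.5894 0.0128 0.0969]
```

>>> jog_arm(targets=[[0.025,[0.018,-0.039,0.02],-0.0513],[0.025,[0.018,-0.039,0.01],-0.0513],[0.025,[0.018,-0.039,0],-0.0513],[0.025,[0.018,-0.039,0],-0.0513],[0.025,[0.018,-0.039,0],-0.0513],[0.025,[0.018,-0.039,0],-0.0513],[0.025,[0.018,-0.039,0],-0.0513],[0.025,[0.018,-0.039,0],-0.0513],[0.025,[0.018,-0.039,0],-0.0513],[0.025,[0.018,-0.039,0],-0.0513]])

```text
clock: 2.95
position: [0.4305, 0.1266, 0.2461]
ee_rot: [0.627, -0.626, 0.328, -0.328]
contact_force: [0.4, 0.0, -0.3]
width: 0.0254
```

>>> jog_arm(targets=[[0.025,[0.018,-0.039,0],-0.0513],[0.025,[0.018,-0.039,0],-0.0513],[0.025,[0.018,-0.039,0],-0.0513],[0.025,[0.018,-0.039,0],-0.0513],[0.025,[0.018,-0.039,0],-0.0513],[0.025,[0.018,-0.039,0],-0.0513],[0.025,[0.018,-0.039,0],-0.0513],[0.025,[0.018,-0.039,0],-0.0513],[0.025,[0.018,-0.039,0],-0.0513],[0.025,[0.018,-0.039,0],-0.0513]])

```text
clock: 4.2
position: [0.6106, -0.2635, 0.2459]
ee_rot: [0.523, -0.523, 0.476, -0.476]
contact_force: [0.6, -0.3, 0.0]
width: 0.0249
```

>>> jog_arm(targets=[[0.025,[0.005,0,-0.045],0],[0.025,[0,0,-0.045],0],[0.025,[0,0,-0.035],0],[0.025,[0,0,0],0]])

```text
clock: 4.7
position: [0.6129, -0.2611, 0.1176]
ee_rot: [-0.523, 0.524, -0.478, 0.473]
contact_force: [-1.2, 0.6, -0.8]
width: 0.025
```

Run:
```python
from h import *
s=manip.get_state();print(s['position'],s['clock'],s['contact_force'])
a,_=snap('side','s1.png');b,_=snap('top','t1.png')
cv2.imwrite('pics/s1c.png',cv2.resize(a[130:290,260:440,::-1],None,fx=3.7,fy=3.7,interpolation=2))
cv2.imwrite('pics/t1c.png',cv2.resize(b[130:260,300:440,::-1],None,fx=4,fy=4,interpolation=2))
p=s['position']
for c in('side','top'):print(c,proj(c,p),proj(c,p-[0,0,.017]))
```

```text
[ 0.61287314 -0.2610713   0.11763342] 4.7 [-1.18671758  0.55401131 -0.78425916]
side [359.29030851 228.11189272] [358.42048883 231.79391814]
top [382.92258068 172.63451983] [381.13021808 174.27668485]
```

View pics/s1c.png

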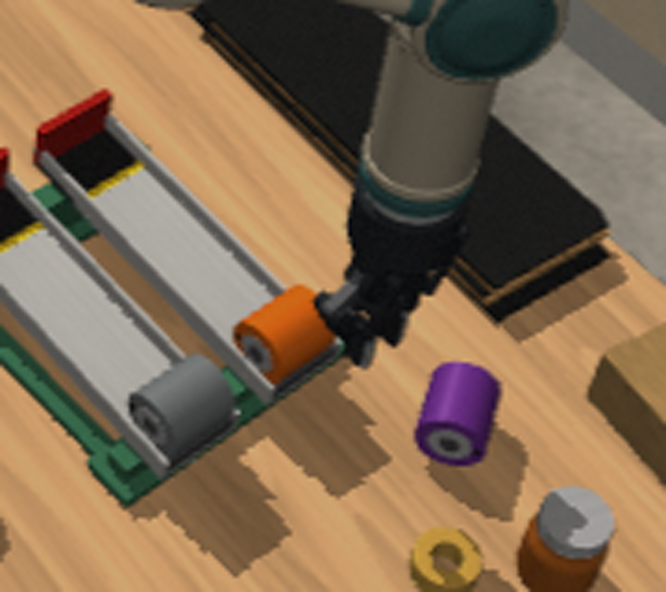

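View pics/t1c.png

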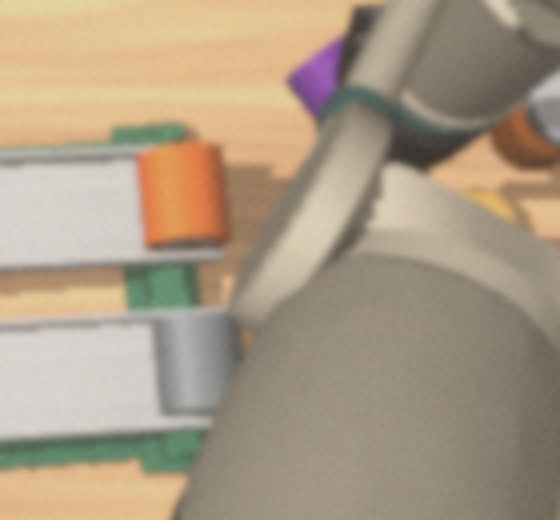

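Run:
```python
from h import *
from scipy.spatial.transform import Rotation as R
s=manip.get_state();q=s['ee_rot'];r=R.from_quat(np.r_[q[1:],q[0]]).as_matrix();print(r.round(3))
p=s['position'];print(p)
a=cv2.imread('pics/s1.png');d=np.load('/tmp/d_side.npy')
x0,y0,f=325,175,9
im=cv2.resize(a[175:240,325:400],None,fx=f,fy=f,interpolation=2);im=cv2.convertScaleAbs(im,alpha=1.8,beta=20)
for k in(-1,1):
  for dx in (-.011,.011):
    for dz,col in((0,(0,255,0)),(-.017,(0,0,255)),(-.03,(255,0,0))):
      u=(proj('side',p+k*.0125*r[:,2]+dx*r[:,0]+[0,0,dz])-[x0,y0])*f
      cv2.circle(im,tuple(int(t) for t in u),4,col,-1)
cv2.imwrite('pics/s1d.png',im)
```

```text
[[ 0.095  0.001  0.995]
 [-0.995 -0.001  0.095]
 [ 0.001 -1.     0.001]]
[ 0.6156938  -0.26253428  0.12185238]
```

View pics/s1d.png

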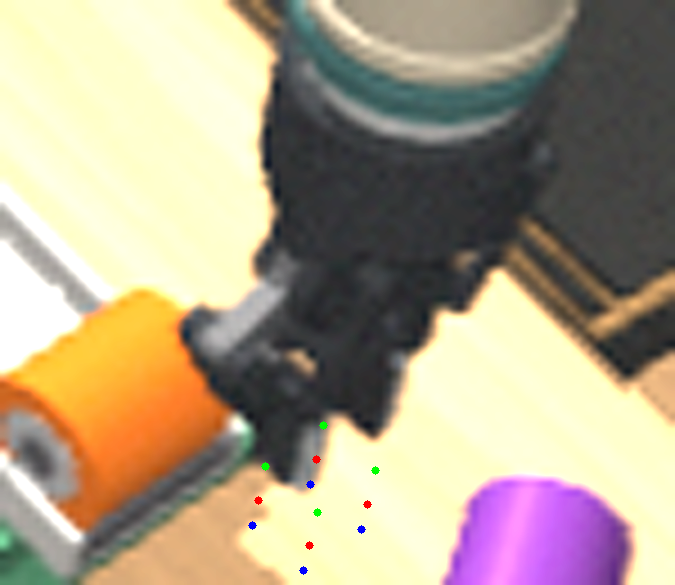

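Run:
```python
from h import *
p,d=snap('side','s2.png')
s=manip.get_state();print(s['position'],s['clock'],s['contact_force'])
x0,y0,f=325,175,9
im=cv2.convertScaleAbs(cv2.resize(p[175:240,325:400,::-1],None,fx=f,fy=f,interpolation=0),alpha=1.8,beta=20)
cv2.imwrite('pics/s2d.png',im)
for v in range(210,234,2):
    print(v,[(u,)+tuple((w('side',u,v,d[v,u])*1000).astype(int)) for u in range(346,372,3) if w('side',u,v,d[v,u])[2]>.05])
```

```text
[ 0.61625774 -0.26281294  0.12285563] 4.85 [ 0.59320933 -0.43791064  0.20290552]
210 [(346, np.int64(553), np.int64(-255), np.int64(231)), (349, np.int64(554), np.int64(-264), np.int64(239)), (352, np.int64(561), np.int64(-268), np.int64(238)), (355, np.int64(571), np.int64(-269), np.int64(233)), (358, np.int64(596), np.int64(-256), np.int64(202)), (361, np.int64(591), np.int64(-270), np.int64(221)), (364, np.int64(596), np.int64(-276), np.int64(223)), (367, np.int64(602), np.int64(-280), np.int64(223)), (370, np.int64(633), np.int64(-265), np.int64(187))]
212 [(346, np.int64(635), np.int64(-181), np.int64(88)), (349, np.int64(553), np.int64(-266), np.int64(234)), (352, np.int64(558), np.int64(-272), np.int64(237)), (355, np.int64(570), np.int64(-271), np.int64(227)), (358, np.int64(599), np.int64(-255), np.int64(191)), (361, np.int64(596), np.int64(-268), np.int64(207)), (364, np.int64(596), np.int64(-277), np.int64(215)), (367, np.int64(605), np.int64(-279), np.int64(213)), (370, np.int64(634), np.int64(-266), np.int64(179))]
214 [(346, np.int64(629), np.int64(-187), np.int64(90)),
[... 1832 characters left out ...]
631), np.int64(-202), np.int64(67)), (352, np.int64(648), np.int64(-199), np.int64(52)), (355, np.int64(574), np.int64(-275), np.int64(188)), (358, np.int64(592), np.int64(-269), np.int64(168)), (361, np.int64(601), np.int64(-271), np.int64(163)), (367, np.int64(628), np.int64(-268), np.int64(142))]
224 [(346, np.int64(619), np.int64(-204), np.int64(68)), (349, np.int64(637), np.int64(-199), np.int64(50)), (355, np.int64(591), np.int64(-261), np.int64(152)), (358, np.int64(590), np.int64(-272), np.int64(164)), (361, np.int64(600), np.int64(-273), np.int64(158))]
226 [(358, np.int64(594), np.int64(-270), np.int64(151)), (361, np.int64(603), np.int64(-272), np.int64(146))]
228 []
230 []
232 []
```

View pics/s2d.png

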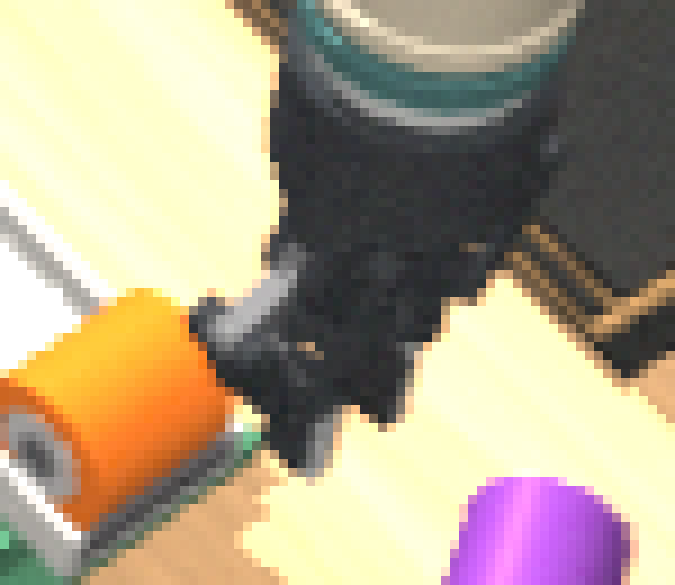

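Run:
```python
from h import *
p=np.array([.25,.5178,.216])
print(proj('side',p),proj('side',p-[0,0,.017]),proj('top',p),proj('top',p-[0,0,.017]))
a=cv2.imread('pics/side0.png');cv2.imwrite('pics/s0g.png',cv2.resize(a[30:110,70:160],None,fx=7,fy=7,interpolation=0))
```

```text
[117.97816252  94.71463892] [119.31236836  99.03556134] [ 21.85043186 322.26289313] [ 27.26511514 321.08228762]
```

View pics/s0g.png

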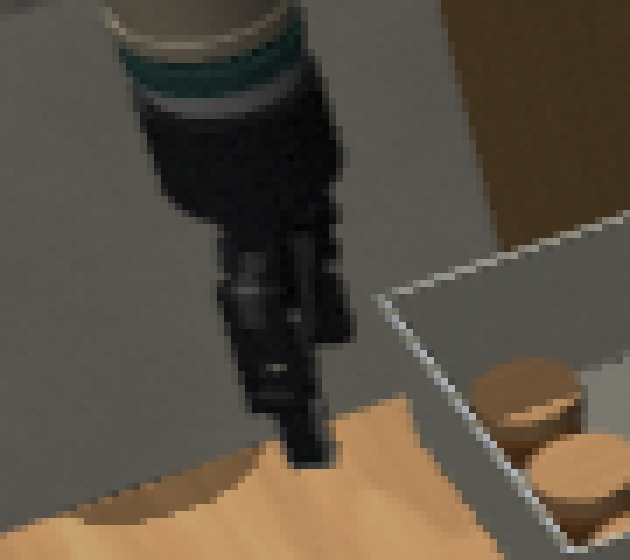

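>>> jog_arm(targets=[[0.025,[0,0,-0.022],0],[0.025,[0,0,-0.022],0],[0.025,[0,0,0],0],[0.025,[0,0,0],0]])

```text
clock: 5.35
position: [0.6163, -0.2628, 0.0791]
ee_rot: [0.524, -0.523, 0.474, -0.477]
contact_force: [0.7, 0.1, 0.3]
width: 0.0253
```

```bash
cat > tips.py <<'E'
from h import *
import sys
p,d=snap('side',sys.argv[1]+'.png')
s=manip.get_state();t=s['position'];print(t,s['clock'],s['contact_force'],s['width'])
u0,v0=[int(k) for k in proj('side',t-[0,0,.0])]
x0,y0,f=u0-45,v0-40,8
im=cv2.convertScaleAbs(cv2.resize(p[y0:y0+70,x0:x0+90,::-1],None,fx=f,fy=f,interpolation=0),alpha=1.7,beta=20)
cv2.imwrite('pics/'+sys.argv[1]+'c.png',im)
T=np.array(camera_model('side')['world_from_camera'])
v,u=np.nonzero(d>0);P=np.array([w('side',a,b,d[b,a]) for a,b in zip(u,v) if abs(a-u0)<45 and abs(b-v0)<45])
g=P[(np.hypot(P[:,0]-t[0],P[:,1]-t[1])<.045)&(P[:,2]>.0)&(P[:,1]<t[1]+.02)]
hh=np.histogram(g[:,2],np.arange(0,.26,.01));print([(round(float(b),2),int(n)) for n,b in zip(*hh)])
print('crop origin',x0,y0,f)
E
python3 tips.py s3
```

```text
[ 0.61631256 -0.26284824  0.07906636] 5.4 [-0.74891011 -1.10704524  0.1133889 ] 0.02468266686608818Traceback (most recent call last):
  File "tips.py", line 10, in <module>
    v,u=np.nonzero(d>0);P=np.array([w('side',a,b,d[b,a]) for a,b in zip(u,v) if abs(a-u0)<45 and abs(b-v0)<45])
                                    ~^^^^^^^^^^^^^^^^^^^
  File "h.py", line 6, in w
    m=camera_model(cam);K=np.array(m['mtx']);T=np.array(m['world_from_camera'])
ValueError: time passes only in moves, steps and waits
```

View pics/s3c.png

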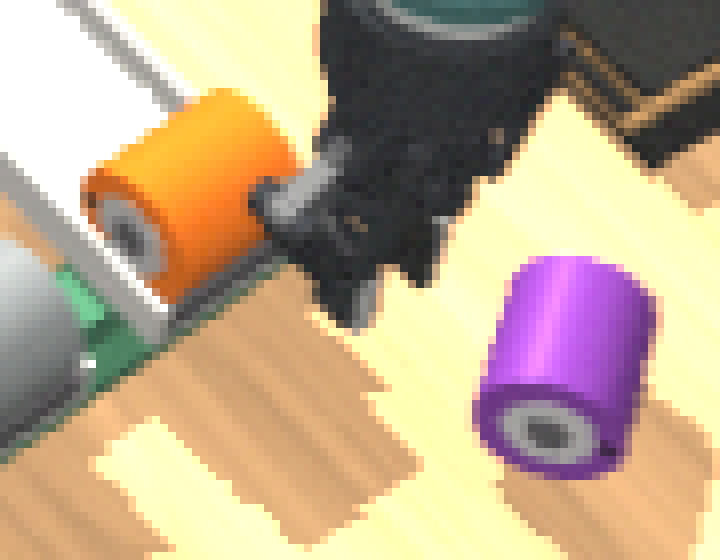

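Run:
```python
s=open('h.py').read()
s=s.replace("import numpy as np, cv2","import numpy as np, cv2, functools\n_cm=camera_model\ncamera_model=functools.lru_cache(None)(lambda c:_cm(c))")
open('h.py','w').write(s)
from h import *
d=np.load('/tmp/d_side.npy');t=[.6163,-.2628,.0791]
u0,v0=[int(k) for k in proj('side',t)];print(u0,v0)
G=[]
for v in range(v0-40,v0+10):
    for u in range(u0-40,u0+40):
        P=w('side',u,v,d[v,u])
        if np.hypot(P[0]-t[0],P[1]-t[1])<.045 and P[2]>.02:G.append((v,u,*(P*1000).astype(int)))
G=np.array(G);
for v in range(v0-16,v0+10):
    g=G[G[:,0]==v]
    if len(g):print(v,[tuple(int(q) for q in r[1:]) for r in g[::3]])
```

```text
358 236
220 [(354, 573, -270, 191), (357, 596, -260, 164), (360, 592, -273, 182), (363, 598, -278, 183), (366, 631, -261, 141), (369, 632, -270, 150), (372, 646, -269, 139)]
221 [(353, 571, -269, 187), (356, 592, -261, 164), (359, 598, -266, 166), (362, 597, -276, 177), (365, 606, -279, 173), (368, 633, -267, 142), (371, 639, -272, 143)]
222 [(353, 573, -269, 182), (356, 591, -263, 162), (360, 599, -269, 164), (363, 597, -281, 178), (366, 634, -261, 130), (369, 633, -271, 142)]
223 [(355, 599, -254, 142), (359, 594, -271, 165), (362, 598, -278, 170), (365, 631, -261, 127), (368, 633, -269, 134)]
224 [(356, 596, -260, 147), (360, 595, -274, 163), (363, 600, -280, 166), (366, 628, -267, 131), (369, 636, -271, 130)]
225 [(355, 591, -261, 148), (358, 599, -265, 146), (361, 596, -278, 162), (364, 630, -260, 118), (367, 632, -268, 125)]
226 [(355, 588, -265, 149), (358, 595, -269, 149), (361, 594, -280, 161), (364, 631, -260, 113), (367, 627, -272, 129)]
227 [(356, 588, -269, 150), (359, 594, -274, 151), (362, 627, -256, 107), (365, 628, -266, 117), (368, 636, -270, 116)]
228 [(349, 573, -259, 144), (357, 591, -271, 145), (360, 598, -275, 145), (363, 632, -257, 100), (366, 631, -268, 113)]
229 [(350, 573, -263, 145), (357, 592, -271, 139), (360, 597, -276, 142), (363, 629, -260, 100), (366, 632, -268, 108)]
230 [(355, 579, -275, 150), (358, 592, -275, 139), (361, 603, -276, 133), (366, 631, -270, 106)]
231 [(354, 574, -277, 151), (357, 593, -271, 130), (360, 602, -274, 126)]
232 [(352, 591, -257, 111), (355, 581, -276, 140), (358, 599, -270, 120)]
233 [(352, 591, -257, 107), (355, 592, -267, 118), (358, 599, -271, 117)]
234 [(353, 592, -261, 106), (356, 591, -272, 119), (359, 601, -274, 113)]
235 [(354, 593, -264, 103), (357, 598, -270, 107)]
236 [(355, 594, -268, 103), (358, 601, -272, 103)]
237 [(357, 599, -271, 99)]
```

>>> jog_arm(targets=[[0.025,[0,0,-0.02],0],[0.025,[0,0,-0.02],0],[0.025,[0,0,-0.008],0],[0.025,[0,0,0],0]])

```text
clock: 5.9
position: [0.6153, -0.2623, 0.0293]
ee_rot: [0.523, -0.523, 0.476, -0.476]
contact_force: [-0.3, 0.1, 0.2]
width: 0.0252
```

```bash
sed -i 's/^v,u=.*$/v,u=np.nonzero(d>0);P=np.array([w("side",a,b,d[b,a]) for a,b in zip(u,v) if abs(a-u0)<45 and abs(b-v0)<45])/' tips.py; python3 tips.py s4
```

```text
[ 0.61563895 -0.26246731  0.02978842] 5.95 [0.05459938 0.01208707 0.33372263] 0.024969777824596195
[(0.0, 315), (0.01, 0), (0.02, 0), (0.03, 0), (0.04, 8), (0.05, 25), (0.06, 23), (0.07, 19), (0.08, 16), (0.09, 41), (0.1, 25), (0.11, 42), (0.12, 17), (0.13, 24), (0.14, 28), (0.15, 41), (0.16, 21), (0.17, 39), (0.18, 66), (0.19, 64), (0.2, 71), (0.21, 122), (0.22, 51), (0.23, 46), (0.24, 69)]
crop origin 311 206 8
```

View pics/s4c.png

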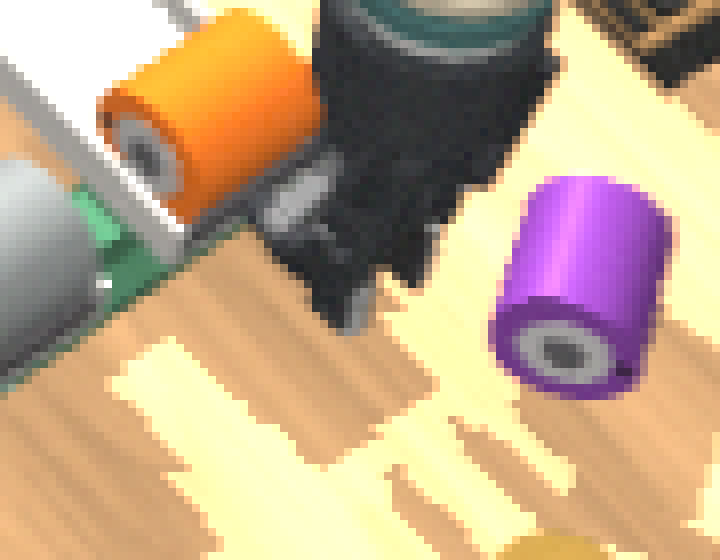

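>>> jog_arm(targets=[[0.025,[0,0,0.014],0],[0.025,[-0.001,0.014,0],0],[0.025,[-0.001,0.014,0],0],[0.025,[0,0.004,0],0],[0.025,[0,0,0],0]])

```text
clock: 6.58
position: [0.6129, -0.2294, 0.0428]
ee_rot: [-0.523, 0.524, -0.475, 0.475]
contact_force: [0.8, -0.6, 0.3]
width: 0.0251
```

```bash
python3 tips.py s5
```

```text
[ 0.61307186 -0.22986398  0.0428188 ] 6.625 [-0.03695676  0.36221252 -0.96846628] 0.025162032576874875
[(0.0, 298), (0.01, 0), (0.02, 0), (0.03, 0), (0.04, 0), (0.05, 0), (0.06, 26), (0.07, 25), (0.08, 25), (0.09, 12), (0.1, 41), (0.11, 38), (0.12, 39), (0.13, 29), (0.14, 23), (0.15, 27), (0.16, 43), (0.17, 31), (0.18, 19), (0.19, 65), (0.2, 69), (0.21, 72), (0.22, 75), (0.23, 115), (0.24, 32)]
crop origin 303 196 8
```

View pics/s5c.png

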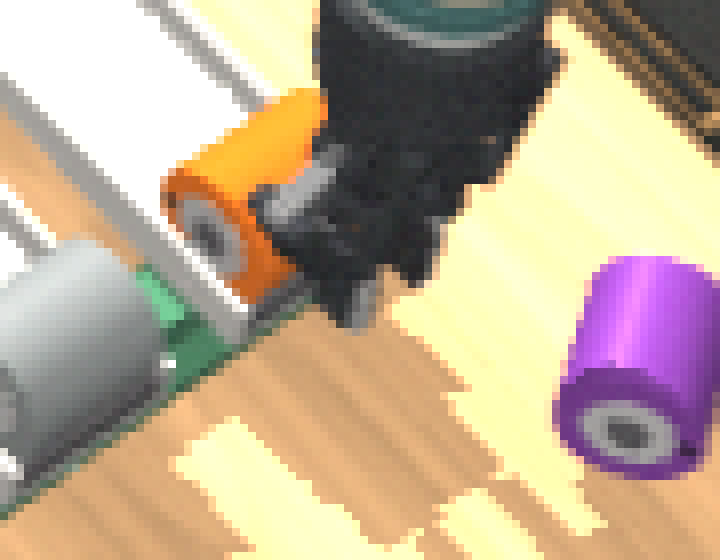

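>>> jog_arm(targets=[[0.025,[-0.0004,0.004,0],0],[0.025,[-0.0004,0.004,0],0],[0.025,[0,0,0],0]])

```text
clock: 7.0
position: [0.6121, -0.2219, 0.0429]
ee_rot: [0.523, -0.523, 0.476, -0.476]
contact_force: [-0.0, 1.0, 0.4]
width: 0.0255
```

>>> jog_arm(targets=[[0.025,[-0.0004,0.004,0.0004],0],[0.025,[0,0,0],0]])

```text
clock: 7.25
position: [0.6118, -0.2179, 0.0434]
ee_rot: [0.523, -0.523, 0.476, -0.476]
contact_force: [-0.8, -0.0, 1.0]
width: 0.025
```

>>> jog_arm(targets=[[0.025,[-0.0004,0.004,0.0004],0],[0.025,[0,0,0],0]])

```text
clock: 7.5
position: [0.6114, -0.2139, 0.0438]
ee_rot: [0.523, -0.523, 0.476, -0.476]
contact_force: [0.3, 0.0, 0.2]
width: 0.0251
```

>>> jog_arm(targets=[[0.025,[-0.0004,0.004,0.0004],0],[0.025,[-0.0004,0.004,0.0004],0],[0.025,[-0.0004,0.004,0.0004],0],[0.025,[0,0,0],0]])

```text
clock: 8.0
position: [0.61, -0.2013, 0.0448]
ee_rot: [0.523, -0.523, 0.476, -0.475]
contact_force: [0.4, 0.9, 0.3]
width: 0.025
```

```bash
python3 tips.py s6; python3 -c "
from fit2 import *
fitr()"
```

```text
[ 0.61001233 -0.20153956  0.04476695] 8.05 [-0.13745015 -0.66697409  0.06301179] 0.024503005402957308
[(0.0, 285), (0.01, 16), (0.02, 14), (0.03, 66), (0.04, 52), (0.05, 27), (0.06, 27), (0.07, 36), (0.08, 32), (0.09, 20), (0.1, 22), (0.11, 52), (0.12, 37), (0.13, 36), (0.14, 26), (0.15, 25), (0.16, 42), (0.17, 34), (0.18, 18), (0.19, 55), (0.2, 73), (0.21, 64), (0.22, 71), (0.23, 134), (0.24, 24)]
crop origin 296 189 8
top 12 [ 0.6135 -0.1385  0.0817] [[0.598, -0.141, 0.078], [0.622, -0.138, 0.085]]
side 108 [ 0.5798 -0.1528  0.0886] [[0.561, -0.191, 0.06], [0.621, 0.092, 0.106]]
roller centre [ 0.5997 -0.1605  0.0655] len 0.055827030853964676 resid 0.002291461707334713
```

View pics/s6c.png

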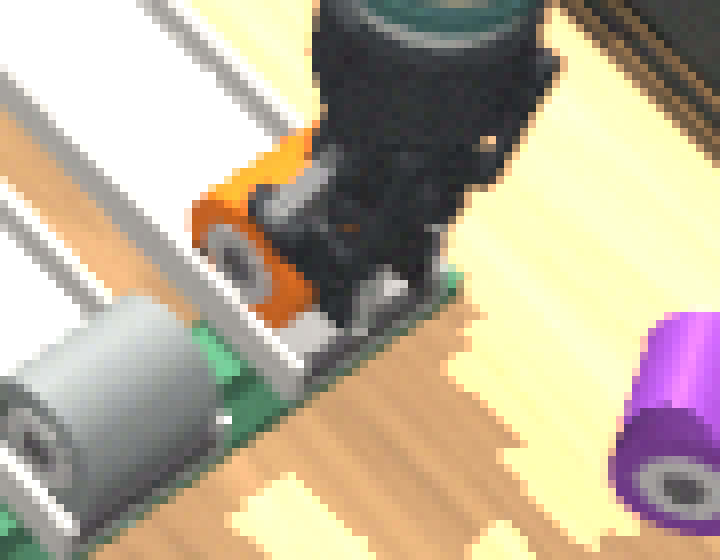

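>>> jog_arm(targets=[[0.025,[-0.0005,0.005,0.0005],0],[0.025,[-0.0005,0.005,0.0005],0],[0.025,[-0.0005,0.005,0.0005],0],[0.025,[-0.0005,0.005,0.0006],0],[0.025,[-0.0005,0.005,0.0005],0],[0.025,[-0.0005,0.005,0.0005],0],[0.025,[-0.0005,0.005,0.0005],0],[0.025,[-0.0005,0.005,0.0006],0],[0.025,[-0.0005,0.005,0.0005],0],[0.025,[-0.0005,0.005,0.0005],0]])

```text
clock: 9.4
position: [0.6052, -0.1518, 0.0502]
ee_rot: [0.523, -0.523, 0.476, -0.476]
contact_force: [-0.2, -0.5, 1.0]
width: 0.025
```

>>> jog_arm(targets=[[0.025,[-0.0005,0.005,0.0005],0],[0.025,[-0.0005,0.005,0.0005],0],[0.025,[-0.0005,0.005,0.0005],0],[0.025,[-0.0005,0.005,0.0006],0],[0.025,[-0.0005,0.005,0.0005],0],[0.025,[-0.0005,0.005,0.0005],0],[0.025,[-0.0005,0.005,0.0005],0],[0.025,[-0.0005,0.005,0.0006],0],[0.025,[-0.0005,0.005,0.0005],0],[0.025,[-0.0005,0.005,0.0005],0]])

```text
clock: 10.65
position: [0.6002, -0.1018, 0.0554]
ee_rot: [0.523, -0.523, 0.476, -0.476]
contact_force: [0.1, -1.3, 0.7]
width: 0.0252
```

```bash
python3 tips.py s7
```

```text
[ 0.59999291 -0.10098801  0.05537502] 10.7 [-0.7061968   0.48439369  0.10665758] 0.025032193239661157
[(0.0, 57), (0.01, 0), (0.02, 0), (0.03, 15), (0.04, 310), (0.05, 63), (0.06, 31), (0.07, 23), (0.08, 45), (0.09, 35), (0.1, 21), (0.11, 25), (0.12, 58), (0.13, 41), (0.14, 35), (0.15, 29), (0.16, 35), (0.17, 44), (0.18, 35), (0.19, 21), (0.2, 55), (0.21, 60), (0.22, 75), (0.23, 68), (0.24, 129)]
crop origin 273 166 8
```

View pics/s7c.png

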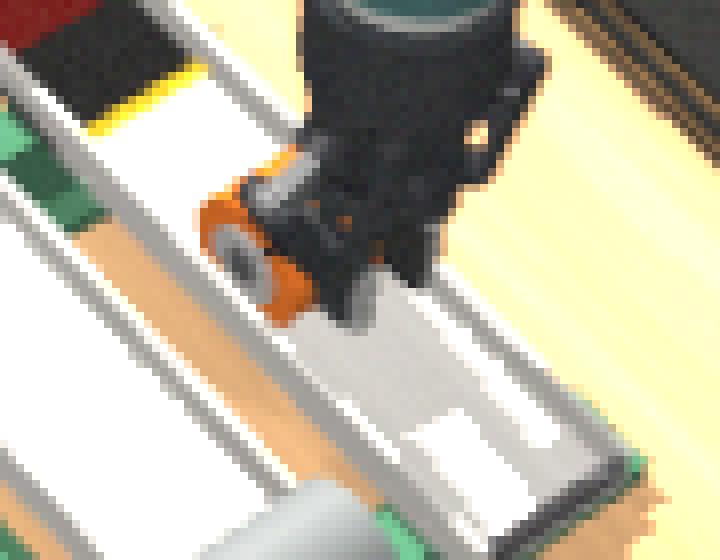

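The roller is mid-channel, square, and in contact. I'll keep pushing.

>>> jog_arm(targets=[[0.025,[-0.0005,0.005,0.0005],0],[0.025,[-0.0005,0.005,0.0005],0],[0.025,[-0.0005,0.005,0.0005],0],[0.025,[-0.0005,0.005,0.0006],0],[0.025,[-0.0005,0.005,0.0005],0],[0.025,[-0.0005,0.005,0.0005],0],[0.025,[-0.0005,0.005,0.0005],0],[0.025,[-0.0005,0.005,0.0006],0],[0.025,[-0.0005,0.005,0.0005],0],[0.025,[-0.0005,0.005,0.0005],0]])

```text
clock: 11.95
position: [0.5952, -0.0518, 0.0606]
ee_rot: [0.523, -0.523, 0.476, -0.476]
contact_force: [0.3, -1.7, 0.9]
width: 0.025
```

>>> jog_arm(targets=[[0.025,[-0.0005,0.005,0.0005],0],[0.025,[-0.0005,0.005,0.0005],0],[0.025,[-0.0005,0.005,0.0005],0],[0.025,[-0.0005,0.005,0.0006],0],[0.025,[-0.0004,0.004,0.0004],0],[0.025,[-0.0003,0.003,0.0003],0],[0.025,[-0.0003,0.003,0.0003],0],[0.025,[-0.0003,0.003,0.0003],0]])

```text
clock: 12.95
position: [0.5919, -0.0191, 0.0639]
ee_rot: [0.523, -0.523, 0.476, -0.476]
contact_force: [-0.4, -1.7, 1.0]
width: 0.025
```

```bash
python3 tips.py s8; python3 -c "
from fit2 import *
fitr()"
```

```text
[ 0.59177691 -0.01848082  0.06391379] 13.0 [-0.66609379  0.06406035  0.29316151] 0.024380872164093383
[(0.0, 69), (0.01, 0), (0.02, 0), (0.03, 0), (0.04, 41), (0.05, 267), (0.06, 62), (0.07, 26), (0.08, 29), (0.09, 46), (0.1, 31), (0.11, 28), (0.12, 33), (0.13, 57), (0.14, 38), (0.15, 44), (0.16, 29), (0.17, 35), (0.18, 50), (0.19, 28), (0.2, 20), (0.21, 64), (0.22, 61), (0.23, 72), (0.24, 72)]
crop origin 255 148 8
top 198 [0.5781 0.0231 0.1109] [[0.559, 0.003, 0.093], [0.608, 0.047, 0.116]]
side 53 [0.56   0.0125 0.0984] [[0.548, -0.009, 0.07], [0.602, 0.092, 0.115]]
roller centre [0.5835 0.0206 0.0857] len 0.05396657454448317 resid 0.0011565368543602732
```

View pics/s8c.png

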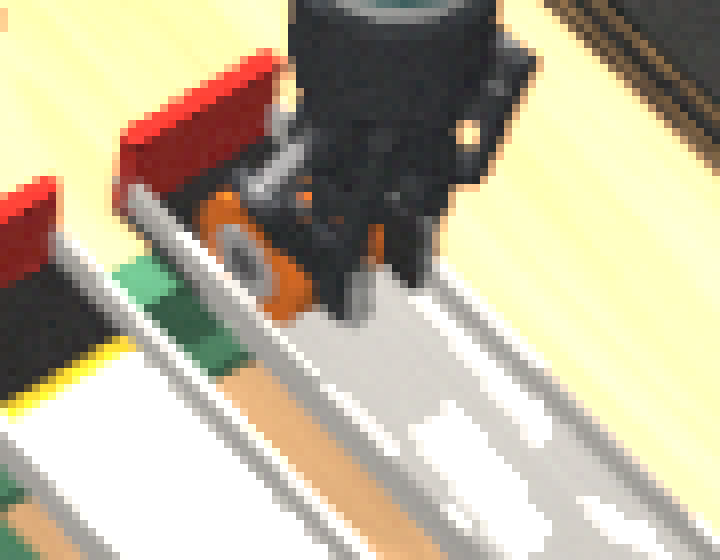

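>>> jog_arm(targets=[[0.025,[-0.0003,0.003,0.0003],0],[0.025,[-0.0003,0.003,0.0003],0],[0.025,[-0.0002,0.0025,0.0003],0],[0.025,[-0.0002,0.0025,0.0002],0],[0.025,[-0.0002,0.002,0.0002],0],[0.025,[-0.0002,0.002,0.0002],0],[0.025,[-0.0002,0.002,0.0002],0],[0.025,[-0.0002,0.002,0.0002],0],[0.025,[-0.0002,0.002,0],0],[0.025,[-0.0002,0.002,0],0]])

```text
clock: 14.35
position: [0.5896, 0.0041, 0.0657]
ee_rot: [0.523, -0.523, 0.476, -0.476]
contact_force: [-0.3, -0.9, 0.5]
width: 0.025
```

```bash
python3 tips.py s9; python3 -c "
from fit2 import *
fitr()"
```

```text
[0.58956247 0.00434195 0.06572816] 14.4 [-0.62219796  1.19689145 -0.28096999] 0.025147275097150732
[(0.0, 79), (0.01, 0), (0.02, 0), (0.03, 0), (0.04, 9), (0.05, 269), (0.06, 64), (0.07, 40), (0.08, 14), (0.09, 33), (0.1, 32), (0.11, 26), (0.12, 27), (0.13, 65), (0.14, 35), (0.15, 44), (0.16, 27), (0.17, 37), (0.18, 47), (0.19, 41), (0.2, 15), (0.21, 52), (0.22, 64), (0.23, 67), (0.24, 74)]
crop origin 251 143 8
top 215 [0.5769 0.0521 0.1114] [[0.556, 0.034, 0.098], [0.606, 0.077, 0.116]]
side 66 [0.5572 0.0461 0.1007] [[0.549, 0.021, 0.072], [0.592, 0.092, 0.114]]
roller centre [0.5803 0.0514 0.0853] len 0.054630567093284066 resid 0.0011212637213631818
```

View pics/s9c.png

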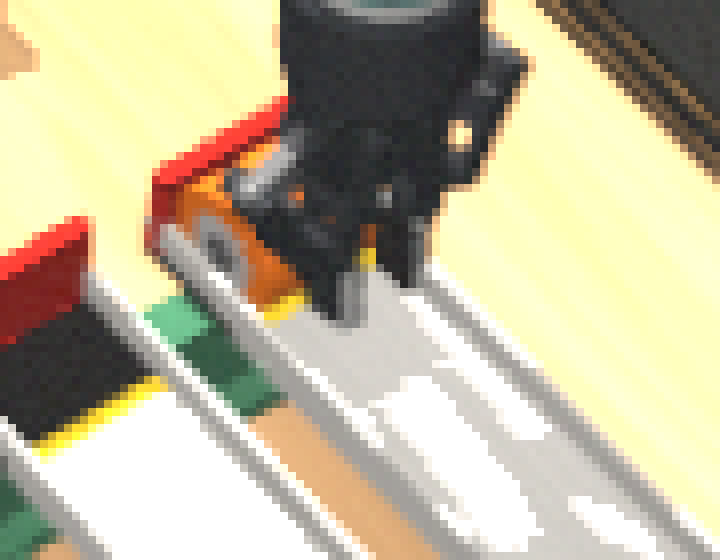

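The roller has dropped ahead of the fingers into the seat: the centre-to-TCP offset grew from 39 to 47 mm, and its height is about 4 mm below the slope line. I'll retract.

>>> jog_arm(targets=[[0.025,[0.0004,-0.004,0],0],[0.025,[0.001,-0.01,0],0],[0.025,[0.0015,-0.015,0.0],0],[0.025,[0.0015,-0.015,0.005],0],[0.025,[0,-0.01,0.02],0],[0.025,[0,-0.01,0.04],0],[0.025,[0,-0.02,0.05],0],[0.025,[0,-0.04,0.04],0],[0.025,[0,-0.05,0.02],0],[0.025,[0,-0.05,0],0]])

```text
clock: 15.75
position: [0.595, -0.2232, 0.2441]
ee_rot: [0.524, -0.523, 0.474, -0.478]
contact_force: [0.9, -0.2, -0.5]
width: 0.025
```

>>> jog_arm(targets=[[0.025,[0,-0.04,0.02],0],[0.025,[0,-0.04,0.02],0],[0.025,[0,-0.02,0],0],[0.025,[0,0,0],0]])

```text
clock: 16.25
position: [0.5934, -0.3212, 0.2796]
ee_rot: [0.523, -0.523, 0.477, -0.476]
contact_force: [0.1, -0.6, -0.4]
width: 0.0248
```

Run:
```python
from fit2 import *
C=fitr();O=np.array([.541,-.059,.0505]);y=.095
h=np.array([-np.sin(y),np.cos(y),0]);ex=np.array([np.cos(y),np.sin(y),0]);ey=h*np.cos(.105)+[0,0,np.sin(.105)];ez=np.cross(ex,ey)
print('deck frame',[round(float((C-O)@e),4) for e in(ex,ey,ez)])
a,_=snap('side','s10.png');b,_=snap('top','t10.png')
cv2.imwrite('pics/s10c.png',cv2.resize(a[140:280,220:400,::-1],None,fx=4,fy=4,interpolation=2))
print(manip.get_state()['clock'])
```

```text
top 232 [0.5833 0.0482 0.1108] [[0.557, 0.034, 0.099], [0.608, 0.074, 0.115]]
side 332 [0.5809 0.0385 0.1078] [[0.554, 0.022, 0.082], [0.614, 0.086, 0.117]]
roller centre [0.5844 0.0508 0.0855] len 0.060062317117084096 resid 0.001406327386045068
deck frame [0.0537, 0.1082, 0.0238]
16.45
```

View pics/s10c.png

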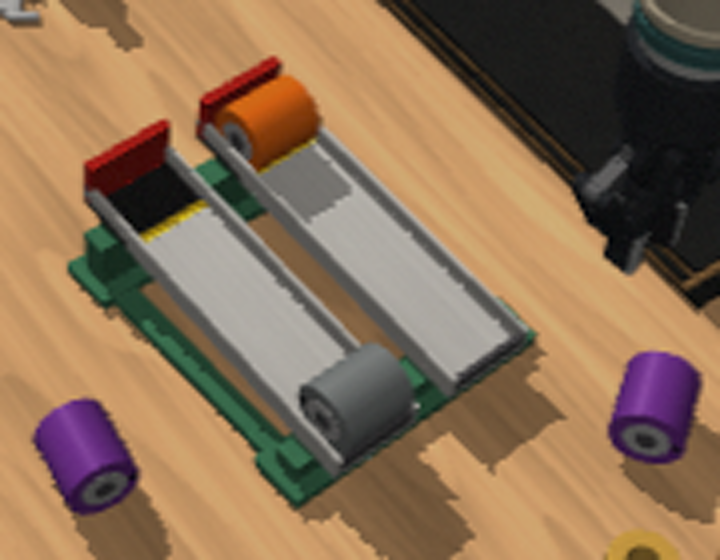

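View pics/t10.png

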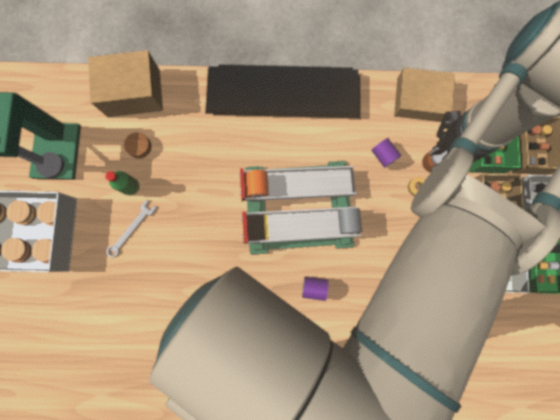

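The side and top views show the orange roller square in the seat against the ledge, at deck y about 108 mm and z about 24 mm. The grey roller and the other visible things haven't moved, and the hand is clear. I'll hand in.

```bash
python3 -c "
from h import *
print(fit if 0 else '',sign_off())"
```

```text
the job is handed in; nothing more can be done
 None
```

The orange roller is in the seat of the right-hand channel and stayed there after I took the hand away. I handed the job in at about 16.5 s.

**How it was pushed:** I used two fingertips, 25 mm apart and near the height of the roller's axis, at 40 mm/s or less. The slowest part was over the ledge, where the roller dropped into the seat ahead of the fingers. I then drew the hand back and up.

**Last checks:** after I withdrew, the camera fit put the roller at y ≈ 108 mm, z ≈ 24 mm in the channels' frame. It looked square to the channel, and it had stayed within about 1 mm since before I withdrew. Contact forces stayed within the sensor noise, under about 2 N. By eye, the grey roller and the bystanders in view had not moved. In the last top view the arm hid the hammer and partly covered the jar and collar; I never moved near them.

**Disagreement:** the cameras, and the finger shadows, showed the fingertips about 16 mm above the reported TCP height instead of 17 mm below it. I trusted the cameras and crept in with the force readings watched. The contact agreed with the cameras.

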